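# Press three loose tube stoppers home

### The arm

A 6-joint arm with a two-finger parallel gripper is mounted at the origin on the work surface. World frame = base frame: x ahead of the robot, y to its left, z up, the work surface at z = 0. Lengths are in mm, angles in rad, forces in N, time in s.
With the tool pointing down it reaches from about 275 to 725 mm from the base axis. Payload 5.6 kg.
Tool frame: the origin (TCP) lies at the very end of the fingers, on their centre line; the grasp point (between the pads) lies 19 mm behind it; z points along the fingers, y is the line along which they close (so a half turn about z gives the same grasp; the last joint's range is limited). The gripper opens to 85 mm and grips with 20 to 120 N. Pads are 22 mm wide; open, the fingers measure 114 mm over their backs; the gripper's body (76 mm by 85 mm) begins 54 mm behind the grasp point. The pads swing forward as they close: fully open they stand 13 mm farther back than shut.
Start: joints at [1.622, 0.255, 0.108, 0, -1.424, -0.285], TCP at [127.394, 535.036, 231.283] pointing down, gripper open.
Joint ranges: [-2.95, 2.95], [-1.21, 1.97], [-1.09, 1.5], [-2.87, 1.71], [-2.94, -0.07], [-3.05, 3.05]. Speed limits (rad/s): [2.57, 2.57, 3.14, 3.14, 3.14, 3.14].

### API

Orientations are given as [roll, pitch, yaw] about the fixed x, y, z axes, in that order (R = Rz(yaw) Ry(pitch) Rx(roll)).
In Python, from cell import observe, read_camera, hand_in, boxes_of, place_of gives the robot as it stands. The module is installed in compiled form; this text tells all that it offers.
- The arm moves only by the tool jog_arm, never from a script. Its argument "series" is a list of rows, each a list of 7 numbers: the finger opening in mm, from 0 to 85.4, then the shift along the tool's x, y, z as a fraction of full scale, then the turn, a rotation vector about the tool's x, y, z as a fraction of full scale. A call has 1 to 20 rows; each row shifts and turns the commanded pose from where the row before left it, along the tool's axes as they then stand; what a row does not reach is not made up. Full scale, the value 1, is 300 mm for a shift and 360 degrees for a turn. A row lasts 1/8 s, in which the tool goes at most 62.5 mm and 10.7 degrees, less where a joint would pass 70% of its speed; a pose out of reach is approached as far as the arm can. A call with a number of a shift or a turn outside -1 to 1 is refused whole. A call with a gripper value outside its range is refused whole. The fingers move at their own pace and stop on an object; "squeeze" is the grip in N (left out, the last holds). Time passes only in rows, so rows that do not move let the fingers close. It gives the time, the measured TCP pose, the force, the opening and the grip force at its end, in the units of the state.
- observe(): the state, without advancing time (a new reading comes with each control period).
- read_camera(name): name is "scene" or "side" or "wrist"; returns a dict with "color" (400x640x3 uint8, red, green, blue), "fx", "fy", "cx", "cy" (pixels), "k1" (the pictures are not rectified: a ray, as slopes to the right and down, at radius r is drawn at 1 + k1 r^2 times it, then the intrinsics apply), "world_from_camera" (4x4, takes a point from camera to world coordinates). Camera axes: x right, y up, looking along -z (the intrinsics and any distortion apply to the point x, -y, -z); pixel columns grow to the right and rows downward; lengths in mm; the calibration is good to about 2 mm. A picture is of the moment at which its call begins. There is no depth.
- hand_in(): hands the job in; it is judged then, once.
Trained networks look in the newest picture that a camera, given by its name, has taken for a name from the list of things; names that differ only in an ending like _2 or _b are one class to them, and where a whole thing is asked for, a point or a joint stands for the part that bears it (a point fixed in the world has none). Each returns a list of dicts, best first, with "score" (0 to 1); they miss things now and then, are a little off and sometimes report something else, mostly with a low value. They report only what shows in the picture. A call takes as long as a camera call. They do not tell look-alikes from the thing itself.
- boxes_of(camera, label): "bbox" ([centre column, centre row, width, height] in pixels, round what is visible of it).
- place_of(camera, label): "pixel" ([column, row] in pixels: a listed point, or the origin of a listed thing).
The state is a dict: "time_s": time; "joint_pos": joint angles; "qvel": joint speeds; "tau": joint torques, N m; "tool_pos": TCP position; "ee_rot": TCP orientation; "force": force on the tool from outside, world axes, zero at the start; "moment": the same for the moment, N m; "opening": finger opening in mm; "finger_force": force on a finger pad.
Only numpy, scipy, OpenCV 4.12 (cv2) and the standard library are available. Lean on these libraries where they do the work, as an engineer would, in place of code of your own. Each camera call takes 0.05 s, during which the arm holds its last target. There are 200 camera calls.

### The job

The red stoppers on the three sample tubes in the rack are only part way in: with the fingertips, press each one gently down until it is fully home on its tube, first the shortest tube's, then the middle one's, then the tallest one's. Nothing is to be lifted or pulled out, do not push hard, and leave the white-capped vial and everything else on the bench as it is.

Things in the scene. Friction and masses are not known exactly. Their poses are not given: they have to be found in the camera images.
- rack: black plastic tube rack fixed on the bench, 105 (x) by 205 (y) by 40 mm high, eight upright 25 mm sockets 32 mm deep in two rows of four, 48 mm apart both ways; origin at the centre of its underside, x across its short side, y along its long side. Four tubes stand in it in changing places, no two in sockets side by side (only diagonal neighbours); their centres are at least 67 mm apart.
- short_tube: the shortest of the three red-stoppered tubes: clear plastic with a paper label, 25 mm across, 64 mm long without its stopper, about 35 g with it, loose in a socket (may lean a little); origin at the centre of its bottom, which stands 8 mm above the bench, z up
- short_top (a point): centre of the flat top of the short tube's red stopper (a soft cap 29 mm across, 16 mm high, that gives about 0.33 mm per N while pressed, at most 4 mm, and springs back); 88 mm above the bench when the stopper is fully home, up to 96 mm before
- short_stopper (a joint): how far the short tube's stopper is pushed down, in m: 0 stands 8 mm proud of the tube's rim, 0.008 is fully home (a firm stop; the soft cap rests on the rim once released); starts at 0 to 0.003. It slides with about 4 N of friction and stays where it is left
- middle_tube: the middle one in height of the three red-stoppered tubes: clear plastic with a paper label, 25 mm across, 84 mm long without its stopper, about 35 g with it, loose in a socket (may lean a little); origin at the centre of its bottom, which stands 8 mm above the bench, z up
- middle_top (a point): centre of the flat top of the middle tube's red stopper (a soft cap 29 mm across, 16 mm high, that gives about 0.33 mm per N while pressed, at most 4 mm, and springs back); 108 mm above the bench when the stopper is fully home, up to 116 mm before
- middle_stopper (a joint): how far the middle tube's stopper is pushed down, in m: 0 stands 8 mm proud of the tube's rim, 0.008 is fully home (a firm stop; the soft cap rests on the rim once released); starts at 0 to 0.003. It slides with about 4 N of friction and stays where it is left
- tall_tube: the tallest of the three red-stoppered tubes: clear plastic with a paper label, 25 mm across, 104 mm long without its stopper, about 35 g with it, loose in a socket (may lean a little); origin at the centre of its bottom, which stands 8 mm above the bench, z up
- tall_top (a point): centre of the flat top of the tall tube's red stopper (a soft cap 29 mm across, 16 mm high, that gives about 0.33 mm per N while pressed, at most 4 mm, and springs back); 128 mm above the bench when the stopper is fully home, up to 136 mm before
- tall_stopper (a joint): how far the tall tube's stopper is pushed down, in m: 0 stands 8 mm proud of the tube's rim, 0.008 is fully home (a firm stop; the soft cap rests on the rim once released); starts at 0 to 0.003. It slides with about 4 N of friction and stays where it is left
- vial_mid (a point): centre of a bystander in the same rack: white vial, 25 mm across, with a wider white screw cap (33 mm) and 48 mm long, its top 56 mm above the bench; already shut, loose; this point is 24 mm above its bottom
- microplate_mid (a point): centre of a white well plate, 127 by 85 by 14 mm, loose on the bench beside the rack (bystander)
- tip_box_mid (a point): centre of a pipette-tip box, clear below and yellow above, 122 by 84 by 70 mm high, loose on the bench at the rack's other side (bystander)
There are look-alikes about, which are no part of the job. What is shaped like the middle_tube but purple is not meant.

How it is judged:
By the outcome, as a careful person would: the job done as asked, in the order asked, and still so for the second after the job is handed in, with the robot touching nothing.
It also fails if it takes over 42 s, if anything falls off the work surface, if the arm or the gripper's body presses on something with over 40 N, if the wrist force passes 120 N, or if a joint passes its speed limit or range.

## Working session

There is one attempt and no reset: what is moved stays moved. The work goes in short steps, Python scripts to look and compute and a tool call to move; the robot and the scene stay as the last step left them, time stands still between calls to the robot, and variables do not carry over. Pictures are saved under pics/ and viewed, at most 10 in all, crops included, and the job is handed in when it is done.

Besides the shell and the picture viewer there is one more tool, called after "Request:" as name(argument=value, ...) on one line, values as JSON. jog_arm: Moves the arm, as the interface text tells. Its arguments: {"type":"object","properties":{"series":{"type":"array","items":{"type":"array","items":{"type":"number"}}},"squeeze":{"type":"number"}},"required":["series"]}

```bash
mkdir -p pics; cat > h.py <<'E'
from cell import *
import numpy as np, cv2
def ray(c,px):
    K=np.array([[c["fx"],0,c["cx"]],[0,c["fy"],c["cy"]],[0,0,1]],float)
    u=cv2.undistortPoints(np.array([[px]],float),K,np.array([c["k1"],0,0,0,0.]))[0,0]
    T=np.array(c["world_from_camera"]); d=T[:3,:3]@np.array([u[0],-u[1],-1]); return T[:3,3],d/np.linalg.norm(d)
def atz(c,px,z):
    o,d=ray(c,px); return o+d*(z-o[2])/d[2]
def tri(obs):
    A=0;b=0;L=[]
    for c,px in obs:
        o,d=ray(c,px);P=np.eye(3)-np.outer(d,d);A=A+P;b=b+P@o;L.append((P,o))
    x=np.linalg.solve(A,b); return x,[np.linalg.norm(P@(x-o)) for P,o in L]
E
python3 - <<'E'
from h import *
print(observe())
for n in ("scene","side","wrist"):
    c=read_camera(n); cv2.imwrite(f"pics/{n}0.png",c["color"][:,:,::-1]); print(n,np.round(c["world_from_camera"],2).tolist(),c["fx"])
    for l in ("short_top","middle_top","tall_top","vial_mid"):
        print(l,[(np.round(p["pixel"]).tolist(),round(p["score"],2)) for p in place_of(n,l)][:5])
E
```

```text
{'time_s': 0.0, 'joint_pos': array([ 1.62159925e+00,  2.55755585e-01,  1.06975898e-01, -4.42244524e-04,
       -1.42390220e+00, -2.84594416e-01]), 'qvel': array([ 1.50175297e-05, -1.20331652e-03,  1.68369926e-03, -4.84920614e-04,
        1.22633331e-03,  6.81770454e-04]), 'tau': array([-8.74546686e-06, -3.86623299e+01,  2.37947148e+01,  5.36538631e+00,
       -5.95633537e-03,  2.54313179e-06]), 'tool_pos': array([127.26041808, 534.5563252 , 230.38489296]), 'ee_rot': array([ 3.13966013e+00, -1.09641868e-04, -2.33856527e-01]), 'force': array([-0.03163068,  1.071975  , -0.61982775]), 'moment': array([ 0.04696114, -0.04812086, -0.0615553 ]), 'finger_force': 0.0, 'opening': 85.13363312628267}
scene [[-0.57, -0.64, 0.52, 1140.15], [0.82, -0.46, 0.35, 388.56], [0.01, 0.62, 0.78, 923.39], [0.0, 0.0, 0.0, 1.0]] 448.56441670268947
short_top [([250.0, 167.0], 0.6)]
middle_top [([253.0, 216.0], 0.73), ([259.0, 181.0], 0.45)]
tall_top [([263.0, 208.0], 0.64), ([295.0, 189.0], 0.51)]
vial_mid [([287.0, 195.0], 0.51)]
side [[-0.7, 0.46, -0.55, 230.14], [-0.72, -0.44, 0.54, 400.08], [0.01, 0.77, 0.64, 560.88], [0.0, 0.0, 0.0, 1.0]] 372.54421124167027
short_top [([401.0, 169.0], 0.58)]
middle_top [([370.0, 165.0], 0.57), ([321.0, 164.0], 0.55)]
tall_top [([346.0, 185.0], 0.7)]
vial_mid [([373.0, 216.0], 0.49)]
wrist [[-0.23, 0.93, 0.28, 196.53], [-0.97, -0.22, -0.07, 517.52], [-0.0, -0.28, 0.96, 374.2], [0.0, 0.0, 0.0, 1.0]] 313.76188540784733
short_top []
middle_top []
tall_top []
vial_mid []
```

```bash
python3 -c "
import cv2,numpy as np
a=cv2.imread('pics/scene0.png');b=cv2.imread('pics/side0.png');print(a.shape)"
```

```text
(400, 640, 3)
```

View pics/scene0.png

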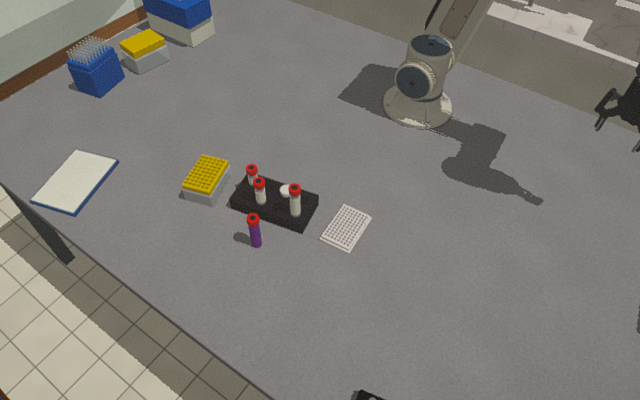

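View pics/side0.png

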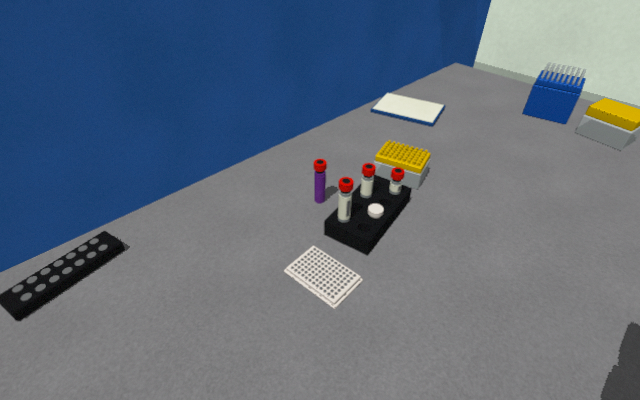

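View pics/wrist0.png

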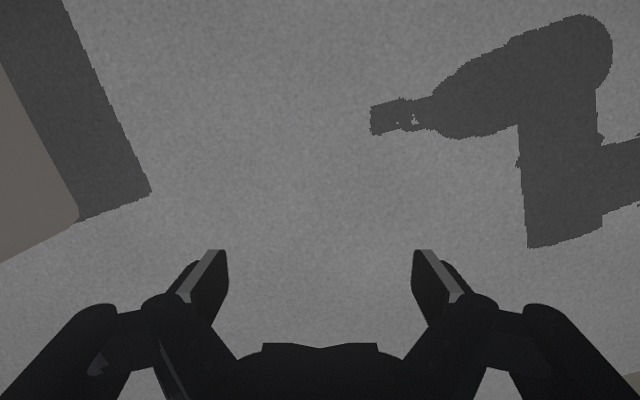

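Scene: red tops at about (252,169), (259,182) and (295,189), with the purple look-alike at (253,217). Side: tall at (346,185), middle at (368,169), short at (397,174), purple at (320,164), vial at (375,211).

```bash
python3 - <<'E'
from h import *
S=read_camera("scene");D=read_camera("side")
for n,a,b in (("short",(252,168),(398,172)),("middle",(259,182),(369,168)),("tall",(295,188),(346,183)),("purple",(253,217),(320,163)),("vial",(286,189),(375,210))):
    x,e=tri([(S,a),(D,b)]);print(n,x.round(1),np.round(e,1))
# rack corners
for p in ((231,196),(302,221),(318,200)): print(atz(S,p,40).round())
print(observe()["time_s"])
o=np.hstack([cv2.resize(S["color"][140:255,170:380],None,fx=3.6,fy=3.6,interpolation=2)]);cv2.imwrite("pics/sc1.png",o[:,:,::-1])
E
```

```text
short [ 585.1 -188.7   90.8] [0.6 0.6]
middle [ 622.7 -132.6  108.9] [1. 1.]
tall [602.4 -37.8 130.2] [0.1 0.1]
purple [712.1 -76.  105.6] [0.6 0.6]
vial [565.9 -95.3  51.2] [1.5 1.5]
[ 658. -203.   40.]
[617.  -8.  40.]
[540. -14.  40.]
0.85
```

View pics/sc1.png

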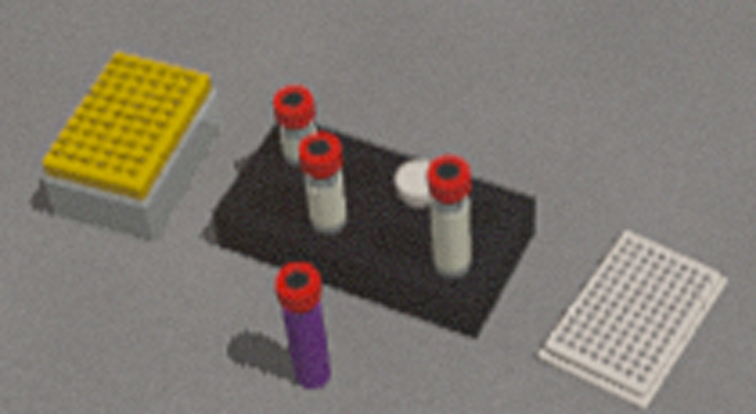

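The crop confirms short on the left next to the tip box, middle next to it, tall on the right. The purple tube stands outside the rack, and the spacings (67, 97 and 152 mm) fit the socket grid. Next I move to a view pose above the rack with the fingers shut.

Request:
jog_arm(series=[[0,0.131,0.126,-0.017,0,0,0],[0,0.131,0.126,-0.017,0,0,0],[0,0.131,0.126,-0.017,0,0,0],[0,0.131,0.126,-0.017,0,0,0],[0,0.131,0.126,-0.017,0,0,0],[0,0.131,0.126,-0.017,0,0,0],[0,0.131,0.126,-0.017,0,0,0],[0,0.131,0.126,-0.017,0,0,0],[0,0.131,0.126,-0.017,0,0,0],[0,0.131,0.126,-0.017,0,0,0],[0,0.131,0.126,-0.017,0,0,0],[0,0.131,0.126,-0.017,0,0,0],[0,0.131,0.126,-0.017,0,0,0],[0,0.131,0.126,-0.017,0,0,0],[0,0,0,0,0,0,0],[0,0,0,0,0,0,0],[0,0,0,0,0,0,0],[0,0,0,0,0,0,0]], squeeze=20)

```text
time_s: 3.1
tool_pos: [539.7, -106.4, 303.2]
ee_rot: [-3.141, -0.001, -0.232]
force: [0.6, -0.1, 1.0]
opening: 0.0
finger_force: 0.0
```

```bash
python3 - <<'E'
from h import *
import pickle
s=observe();print(s["time_s"],s["tool_pos"],s["ee_rot"],s["force"],s["opening"],s["joint_pos"].round(2))
c=read_camera("wrist");cv2.imwrite("pics/w1.png",c["color"][:,:,::-1]);pickle.dump(c,open("w1.pkl","wb"))
for l in ("short_top","middle_top","tall_top"): print(l,[(np.round(p["pixel"],1).tolist(),round(p["score"],2)) for p in place_of("wrist",l)])
E
```

```text
3.1 [ 539.73072559 -106.38119367  303.19880786] [-3.14129605e+00 -7.75124279e-04 -2.32324389e-01] [ 0.60690691 -0.06353211  1.04283395] 0.023009682322659483 [ 0.09  0.25  0.28 -0.   -1.6   1.25]
short_top [([385.0, 113.9], 0.78), ([325.2, 91.6], 0.31)]
middle_top [([326.4, 88.0], 0.89), ([245.6, 7.1], 0.56)]
tall_top [([237.5, 133.2], 0.97)]
```

View pics/w1.png

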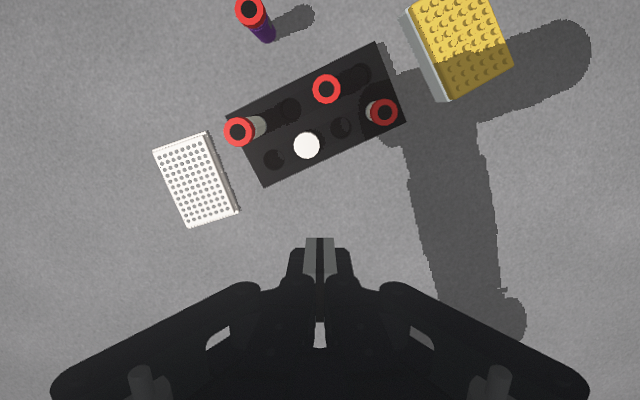

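The wrist view shows the red rings of short (385,113), middle (326,88) and tall (238,131), purple at (249,10), the vial at (306,145), and shut fingertips at (320,240).

```bash
python3 - <<'E'
from h import *
import pickle
W=pickle.load(open("w1.pkl","rb"));S=read_camera("scene");D=read_camera("side")
def ell(c,px):
    a=c["color"].astype(int);m=((a[...,0]>70)&(a[...,0]>2*a[...,1])&(a[...,0]>2*a[...,2])).astype(np.uint8)
    n,l,st,ce=cv2.connectedComponentsWithStats(m)
    i=min(range(1,n),key=lambda k:np.hypot(*(ce[k]-px))+(999 if st[k,4]<20 else 0))
    pts=cv2.findContours((l==i).astype(np.uint8),0,1)[0][0]
    (x,y),r=cv2.minEnclosingCircle(pts); return st[i].tolist(),ce[i].round(1),(round(x,1),round(y,1),round(r,1))
for n,w,s,d,H in (("short",(385,113),(252,168),(398,172),94),("middle",(326,88),(259,182),(369,168),114),("tall",(238,131),(295,188),(346,183),134)):
    e=ell(W,w);es=ell(S,s);ed=ell(D,d);print(n,e,es,ed)
    p=e[2][:2]
    x,r=tri([(W,p),(S,s),(D,d)]);print(x.round(1),np.round(r,1),atz(W,p,H).round(1), atz(S,s,H).round(1),atz(D,d,H).round(1))
    u=boxes_of("wrist",n+"_top")
E
```

```text
short ([370, 99, 28, 27, 432], array([383.3, 111.6]), (383.7, 111.8, 14.1)) ([246, 164, 11, 12, 89], array([251.2, 169.6]), (251.0, 169.1, 5.9)) ([391, 167, 13, 14, 117], array([397. , 174.2]), (397.1, 173.5, 6.9))
[ 585.4 -189.9   90.2] [1.1 1.3 0.3] [ 586.1 -190.2   94. ] [ 587.7 -185.8   94. ] [ 582.8 -185.6   94. ]
middle ([312, 74, 29, 30, 496], array([326.1,  88.5]), (326.0, 88.5, 15.0)) ([253, 176, 12, 14, 119], array([258.6, 182.7]), (258.6, 182.5, 6.6)) ([362, 163, 14, 14, 141], array([368.2, 169.6]), (368.4, 169.4, 7.2))
[ 623.  -133.4  108.5] [0.7 1.3 0.8] [ 623.1 -133.8  114. ] [ 626.6 -128.3  114. ] [ 618.6 -128.1  114. ]
tall ([224, 117, 31, 30, 534], array([239.4, 130.9]), (239.0, 130.8, 15.6)) ([289, 183, 12, 14, 112], array([294.7, 189.5]), (294.5, 189.4, 6.6)) ([339, 177, 15, 15, 171], array([345.5, 184.4]), (345.5, 184.1, 8.3))
[602.9 -39.  129.2] [1.2 1.3 0.3] [603.6 -41.3 134. ] [605.  -35.7 134. ] [599.1 -34.1 134. ]
```

Request:
jog_arm(series=[[0,0.107,0.118,0,0,0,0],[0,0.107,0.118,0,0,0,0],[0,0,0,0.15,0,0,0],[0,0,0,0.15,0,0,0],[0,0,0,0.15,0,0,0],[0,0,0,0.15,0,0,0],[0,0,0,0.043,0,0,0],[0,0,0,0,0,0,0],[0,0,0,0,0,0,0],[0,0,0,0,0,0,0]])

```text
time_s: 4.8
tool_pos: [587.1, -191.2, 111.7]
ee_rot: [-3.141, -0.003, -0.234]
force: [-0.3, 0.3, 0.2]
opening: -0.0
finger_force: 0.0
```

```bash
python3 - <<'E'
from h import *
print(observe()["tool_pos"].round(1),observe()["force"].round(1))
c=read_camera("wrist");a=cv2.resize(c["color"],None,fx=1.25,fy=1.25);cv2.imwrite("pics/w2.png",a[:,:,::-1])
E
```

```text
[ 587.1 -191.2  111.7] [-0.3  0.3  0.2]
```

View pics/w2.png

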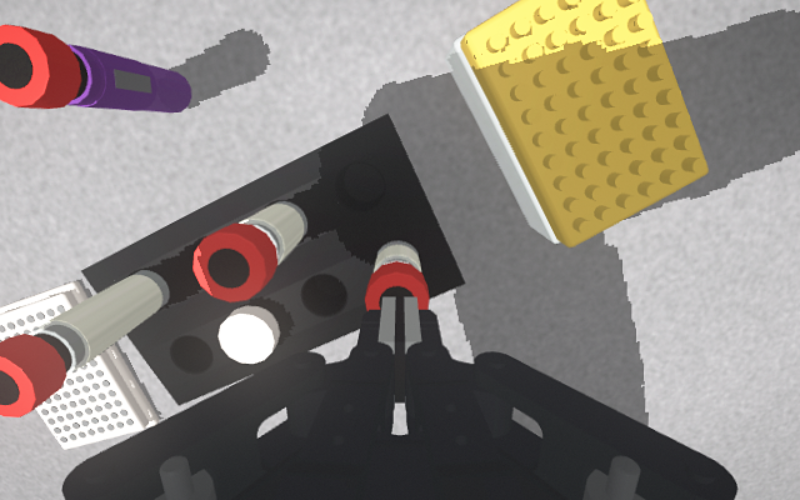

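The fingertips are centred over the short stopper (398,290). I'll descend in small steps and watch the force.

Request:
jog_arm(series=[[0,-0.004,-0.002,0.045,0,0,0],[0,0,0,0.005,0,0,0],[0,0,0,0.005,0,0,0],[0,0,0,0.005,0,0,0],[0,0,0,0.005,0,0,0],[0,0,0,0.005,0,0,0],[0,0,0,0.005,0,0,0],[0,0,0,0,0,0,0]])

```text
time_s: 5.85
tool_pos: [585.1, -190.1, 87.2]
ee_rot: [-3.142, -0.0, -0.234]
force: [-0.6, 1.2, 3.1]
opening: -0.1
finger_force: 1.8
```

Request:
jog_arm(series=[[0,0,0,0.004,0,0,0],[0,0,0,0,0,0,0]])

```text
time_s: 6.1
tool_pos: [585.3, -190.2, 86.3]
ee_rot: [3.141, -0.001, -0.234]
force: [-0.1, 0.1, 5.3]
opening: -0.1
finger_force: 2.6
```

Request:
jog_arm(series=[[0,0,0,0.003,0,0,0],[0,0,0,0,0,0,0]])

```text
time_s: 6.35
tool_pos: [585.4, -190.3, 85.8]
ee_rot: [3.141, -0.001, -0.234]
force: [-0.5, 0.9, 5.6]
opening: 0.2
finger_force: 3.4
```

Request:
jog_arm(series=[[0,0,0,0.003,0,0,0],[0,0,0,0,0,0,0]])

```text
time_s: 6.6
tool_pos: [585.5, -190.3, 85.3]
ee_rot: [3.141, -0.002, -0.233]
force: [-1.1, 2.1, 8.6]
opening: 0.2
finger_force: 4.1
```

Request:
jog_arm(series=[[0,0,0,0.003,0,0,0],[0,0,0,0,0,0,0],[0,0,0,0,0,0,0]])

```text
time_s: 6.98
tool_pos: [585.6, -190.4, 84.8]
ee_rot: [3.141, -0.002, -0.233]
force: [-1.7, 0.9, 9.5]
opening: 0.1
finger_force: 4.9
```

Force now follows (88 − z) × 3 N/mm, so the short stopper is home. Moving to the middle one.

Request:
jog_arm(series=[[0,0,0,-0.11,0,0,0],[0,0,0,-0.11,0,0,0],[0,0.039,-0.106,0,0,0,0],[0,0.039,-0.106,0,0,0,0],[0,0,0,0,0,0,0],[0,0,0,0.09,0,0,0],[0,0,0,0,0,0,0],[0,0,0,0,0,0,0]])

```text
time_s: 7.98
tool_pos: [622.4, -134.3, 122.9]
ee_rot: [3.141, -0.0, -0.234]
force: [0.8, -0.1, 0.2]
opening: 0.3
finger_force: 0.0
```

```bash
python3 - <<'E'
from h import *
print(observe()["tool_pos"].round(1),observe()["force"].round(1))
c=read_camera("wrist");a=cv2.resize(c["color"],None,fx=1.25,fy=1.25);cv2.imwrite("pics/w3.png",a[:,:,::-1])
E
```

```text
[ 622.4 -134.3  122.9] [ 0.8 -0.1  0.2]
```

View pics/w3.png

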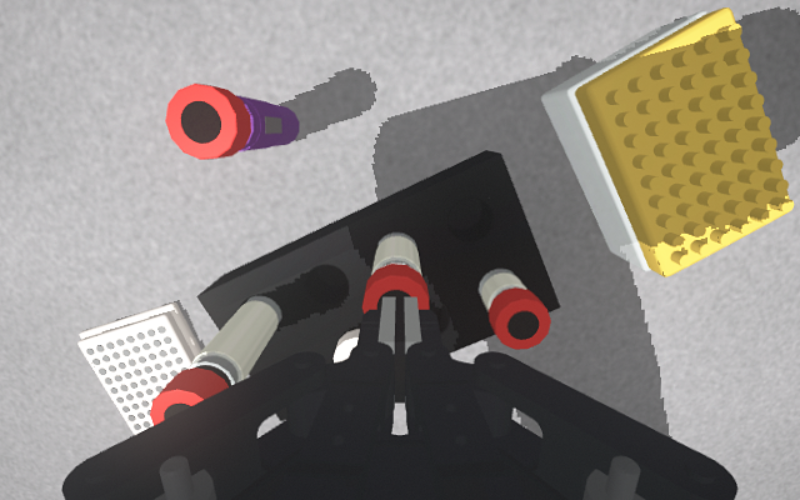

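Fingertips are centred over the middle cap (397,290), and the neighbours are clear.

Request:
jog_arm(series=[[0,0,0,0.02,0,0,0],[0,0,0,0.005,0,0,0],[0,0,0,0.005,0,0,0],[0,0,0,0.005,0,0,0],[0,0,0,0.005,0,0,0],[0,0,0,0.005,0,0,0],[0,0,0,0.005,0,0,0],[0,0,0,0,0,0,0]])

```text
time_s: 9.02
tool_pos: [622.5, -133.7, 107.2]
ee_rot: [3.142, 0.0, -0.234]
force: [-1.3, -0.7, 3.5]
opening: -0.1
finger_force: 1.8
```

Request:
jog_arm(series=[[0,0,0,0.004,0,0,0],[0,0,0,0,0,0,0]])

```text
time_s: 9.28
tool_pos: [622.7, -133.7, 106.4]
ee_rot: [3.141, -0.0, -0.234]
force: [-0.7, 0.1, 4.8]
opening: 0.0
finger_force: 2.5
```

Request:
jog_arm(series=[[0,0,0,0.003,0,0,0],[0,0,0,0,0,0,0]])

```text
time_s: 9.52
tool_pos: [622.9, -133.8, 106.0]
ee_rot: [3.141, -0.001, -0.234]
force: [-0.7, 0.6, 5.3]
opening: 0.1
finger_force: 3.2
```

Request:
jog_arm(series=[[0,0,0,0.003,0,0,0],[0,0,0,0,0,0,0]])

```text
time_s: 9.78
tool_pos: [623.1, -133.9, 105.4]
ee_rot: [3.141, -0.002, -0.234]
force: [-0.8, 0.4, 8.1]
opening: 0.0
finger_force: 4.0
```

Request:
jog_arm(series=[[0,0,0,0.003,0,0,0],[0,0,0,0,0,0,0],[0,0,0,0,0,0,0]])

```text
time_s: 10.15
tool_pos: [623.3, -134.0, 105.0]
ee_rot: [3.141, -0.003, -0.233]
force: [-1.3, 0.9, 9.9]
opening: -0.0
finger_force: 4.6
```

The middle stopper is home too. On to the tall one.

Request:
jog_arm(series=[[0,0,0,-0.1,0,0,0],[0,0,0,-0.1,0,0,0],[0,-0.068,-0.144,0,0,0,0],[0,-0.068,-0.144,0,0,0,0],[0,0,0,0,0,0,0],[0,0,0,0.07,0,0,0],[0,0,0,0,0,0,0],[0,0,0,0,0,0,0]])

```text
time_s: 11.15
tool_pos: [603.0, -40.7, 142.7]
ee_rot: [3.141, 0.0, -0.234]
force: [0.3, 0.4, -0.5]
opening: -0.3
finger_force: 0.0
```

```bash
python3 - <<'E'
from h import *
print(observe()["tool_pos"].round(1),observe()["force"].round(1))
c=read_camera("wrist");a=cv2.resize(c["color"],None,fx=1.25,fy=1.25);cv2.imwrite("pics/w4.png",a[:,:,::-1])
E
```

```text
[603.  -40.7 142.7] [ 0.3  0.4 -0.5]
```

View pics/w4.png

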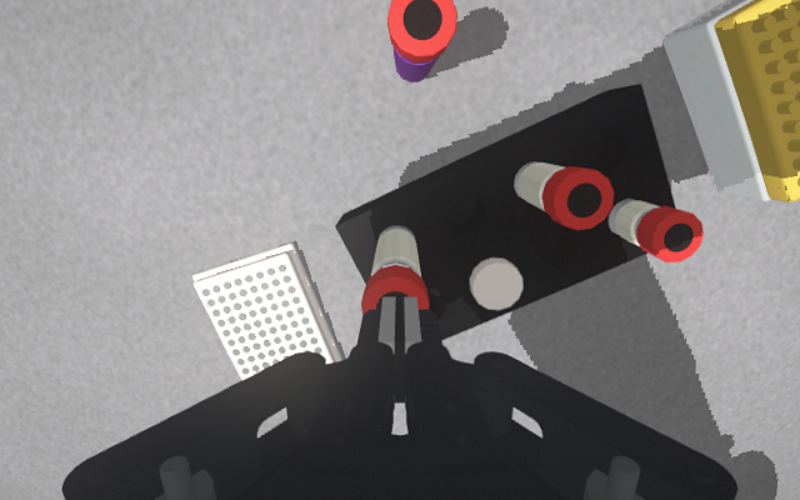

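Fingertips are over the tall cap, with its centre at about (395,290), under 2 mm off.

Request:
jog_arm(series=[[0,0,-0.003,0.02,0,0,0],[0,0,0,0.005,0,0,0],[0,0,0,0.005,0,0,0],[0,0,0,0.005,0,0,0],[0,0,0,0.005,0,0,0],[0,0,0,0.005,0,0,0],[0,0,0,0.005,0,0,0],[0,0,0,0,0,0,0]])

```text
time_s: 12.2
tool_pos: [603.1, -39.3, 127.3]
ee_rot: [3.142, 0.0, -0.234]
force: [1.0, -0.4, 3.6]
opening: 0.1
finger_force: 1.8
```

Request:
jog_arm(series=[[0,0,0,0.004,0,0,0],[0,0,0,0,0,0,0]])

```text
time_s: 12.45
tool_pos: [603.2, -39.3, 126.5]
ee_rot: [3.142, -0.0, -0.234]
force: [-0.3, -0.3, 4.3]
opening: 0.4
finger_force: 2.4
```

Request:
jog_arm(series=[[0,0,0,0.003,0,0,0],[0,0,0,0,0,0,0]])

```text
time_s: 12.7
tool_pos: [603.4, -39.4, 126.0]
ee_rot: [-3.142, -0.001, -0.234]
force: [-0.6, 1.5, 6.0]
opening: 0.1
finger_force: 3.1
```

Request:
jog_arm(series=[[0,0,0,0.003,0,0,0],[0,0,0,0,0,0,0]])

```text
time_s: 12.95
tool_pos: [603.6, -39.4, 125.5]
ee_rot: [-3.142, -0.002, -0.234]
force: [-1.0, 0.7, 7.3]
opening: 0.2
finger_force: 3.9
```

One more small step to about 9 N as with the others, then retreat upward.

Request:
jog_arm(series=[[0,0,0,0.003,0,0,0],[0,0,0,0,0,0,0],[0,0,0,0,0,0,0]])

```text
time_s: 13.32
tool_pos: [603.8, -39.5, 125.0]
ee_rot: [-3.141, -0.002, -0.233]
force: [-0.6, 0.6, 8.5]
opening: 0.3
finger_force: 4.6
```

Request:
jog_arm(series=[[0,0,0,-0.1,0,0,0],[0,0,0,-0.15,0,0,0],[0,0,0,-0.15,0,0,0],[0,-0.15,0.1,-0.1,0,0,0],[0,-0.1,0.1,-0.1,0,0,0],[0,0,0,0,0,0,0],[0,0,0,0,0,0,0]])

```text
time_s: 14.2
tool_pos: [515.9, -80.0, 302.5]
ee_rot: [-3.141, 0.002, -0.234]
force: [1.0, -0.8, -0.6]
opening: 0.0
finger_force: 0.0
```

```bash
python3 - <<'E'
from h import *
print(observe()["tool_pos"].round(1))
S=read_camera("side")["color"][135:260,280:440];C=read_camera("scene")["color"][150:250,210:338]
o=np.hstack([cv2.resize(S,(400,312),interpolation=2),cv2.resize(C,(400,312),interpolation=2)]);cv2.imwrite("pics/f.png",o[:,:,::-1])
E
```

```text
[515.9 -80.  302.5]
```

View pics/f.png

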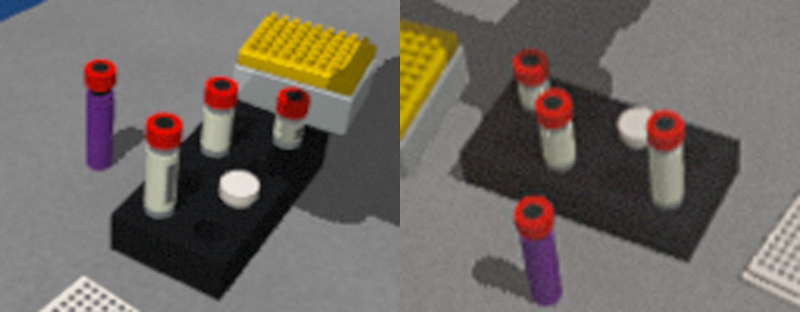

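All three caps sit flush on their tubes, and the vial, purple tube and boxes have not moved.

```bash
python3 -c "
from cell import *
print(hand_in())"
```

```text
the job is handed in; nothing more can be done
None
```

I pressed the three red stoppers home in the order short, middle, tall, with under 10 N each, and handed the job in at about 14 s; the final pictures show the caps flush and nothing else moved.

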